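# Charge the stone polisher

## Task

Take the aluminium cup of rough stones out from under the lamp, without bumping the lamp, and pour all six stones into the bowl of the polishing machine, spilling none. Then stand the empty cup upright on the round cork mat and let go; leave the block, the bottle and the wrench where they are.

Things in the scene. Friction and masses are not known exactly. Their poses are not given: they have to be found in the camera images.
- lamp: black gooseneck lamp, fixed, rigid. Origin on the bench. In its frame (mm, z up): shade = lying cylinder 68 across, 150 long along y, axis at x 22, z 238 (underside z 204, near edge x -12); round base 90 across, 28 high at x 170, y 60; 16 mm neck rises from the base to z 375, then down to the shade. Its -x side, roughly facing the robot, is open.
- cup: straight round aluminium cup, 85 mm high, 61 mm across outside at the rim and 59 mm at the foot, wall 3 mm, floor 4 mm thick, open at the top, no handle, about 0.12 kg, holding six stones. Origin: centre of its underside, z towards the mouth. It stands on the bench under the lamp's shade, within 10 mm in x and 20 mm in y of the lamp's origin (lamp frame).
- cup_rim (a point): centre of the cup's mouth, 85 mm above the cup's origin along the cup's z axis.
- bowl: vibratory polishing machine, fixed: a dark round foot 176 mm across and 50 mm high with a round open grey bowl on it, 150 mm across outside at the rim and 140 mm at the inner rim; the rim is 115 mm above the bench, the bowl 60 mm deep inside, 131 mm across at its floor, with a low nut (12 mm high) in the middle of the floor. Origin: centre of the underside of the foot.
- bowl_floor (a point): centre of the bowl's inner floor, 55 mm above the bench (60 mm below the rim), z up.
- mat: round cork mat, 120 mm across, 4 mm thick, fixed flat on the bench. Origin: centre of its underside.
- dop_block: aluminium block with six holes, 60 x 50 x 30 mm, loose on the bench, bystander. Origin: centre of its underside.
- bottle: closed clear bottle, 60 mm across, 170 mm high, standing loose, bystander. Origin: centre of its underside.
- wrench: steel wrench, 150 mm long, lying loose on the bench, bystander. Origin: underside, mid-length; it lies along its x axis.
- stone0: rough grey-brown stone, a faceted lump about 21 mm across and 17 mm thick, about 14 g, loose in the cup, sliding on metal at about 15 degrees of slope (so it leaves the cup only when that is tipped well past level); origin at its centre.
- stone1: rough grey-brown stone, a faceted lump about 21 mm across and 17 mm thick, about 14 g, loose in the cup, sliding on metal at about 15 degrees of slope (so it leaves the cup only when that is tipped well past level); origin at its centre.
- stone2: rough grey-brown stone, a faceted lump about 21 mm across and 17 mm thick, about 14 g, loose in the cup, sliding on metal at about 15 degrees of slope (so it leaves the cup only when that is tipped well past level); origin at its centre.
- stone3: rough grey-brown stone, a faceted lump about 21 mm across and 17 mm thick, about 14 g, loose in the cup, sliding on metal at about 15 degrees of slope (so it leaves the cup only when that is tipped well past level); origin at its centre.
- stone4: rough grey-brown stone, a faceted lump about 21 mm across and 17 mm thick, about 14 g, loose in the cup, sliding on metal at about 15 degrees of slope (so it leaves the cup only when that is tipped well past level); origin at its centre.
- stone5: rough grey-brown stone, a faceted lump about 21 mm across and 17 mm thick, about 14 g, loose in the cup, sliding on metal at about 15 degrees of slope (so it leaves the cup only when that is tipped well past level); origin at its centre.
Things that resemble listed ones, but are neither listed nor needed, are in the scene too. What is shaped like the cup but black or orange is not meant.

How it is judged:
By the outcome, as a careful person would: the job done as asked, in the order asked, and still so for the second after the job is handed in, with the robot touching nothing.
It also fails if it takes over 72 s, if anything falls off the work surface, if the arm or the gripper's body presses on something with over 40 N, if the wrist force passes 120 N, or if a joint passes its speed limit or range.

## Robot

A 6-joint arm with a two-finger parallel gripper is mounted at the origin on the work surface. World frame = base frame: x ahead of the robot, y to its left, z up, the work surface at z = 0. Lengths are in m, angles in rad, forces in N, time in s.
With the tool pointing down it reaches from about 0.3 to 0.775 m from the base axis. Payload 14.6 kg.
Tool frame: the origin (TCP) lies midway between the tips of the shut fingers; the grasp point (between the pads) lies 19 mm behind it (ctrl.pinch_z is the z of the grasp point in the tool frame, in m); z points along the fingers, y is the line along which they close (so a half turn about z gives the same grasp; the last joint's range is limited). The gripper opens to 94 mm and grips with 3 to 60 N. Pads are 16 mm wide; open, the fingers measure 119 mm over their backs; the gripper's body (75 mm by 177 mm) begins 78 mm behind the grasp point.
Start: joints at [1.138, 0.3, 1.521, -0, 1.321, -0.067], TCP at [0.197, 0.514, 0.174] pointing down, gripper open.
Joint ranges: [-3.03, 3.03], [-0.79, 2.21], [0.23, 2.52], [-1.04, 4.18], [0, 3.07], [-2.55, 2.55]. Speed limits (rad/s): [2.22, 2.22, 2.57, 3.14, 3.14, 3.14].

## Interface

Orientations are given as [roll, pitch, yaw] about the fixed x, y, z axes, in that order (R = Rz(yaw) Ry(pitch) Rx(roll)).
In Python, from station import ctrl, camera, ticket gives the robot as it stands. The module is installed in compiled form; this text tells all that it offers.
- The arm moves only by the shell command python3 -m inch 'ROWS' [FORCE]. ROWS is text: rows parted by semicolons, each of 7 numbers parted by spaces: the opening, from -1 (shut) to 1 (fully open), then the shift along the tool's x, y, z in units of 0.03 m (1.0 is 0.03 m), then the turn, a rotation vector about the tool's x, y, z in units of 10 degrees (1.0 is 10 degrees). In form: grip dx dy dz rx ry rz; .... A call has 1 to 10 rows; each row shifts and turns the commanded pose from where the row before left it, along the tool's axes as they then stand; what a row does not reach is not made up. A row lasts 1/8 s, in which the tool goes at most 62.5 mm and 10.7 degrees, less where a joint would pass 70% of its speed; a pose out of reach is approached as far as the arm can. A call with a number of a shift or a turn outside -1 to 1 is refused whole. A call with a gripper value outside its range is refused whole. The fingers move at their own pace and stop on an object; FORCE is the grip in N (left out, the last holds). Time passes only in rows, so rows that do not move let the fingers close. It gives the time, the measured TCP pose, the force, the opening and the grip force at its end, in the units of the state.
- ctrl.get_obs(): the state, without advancing time (a new reading comes with each control period).
- camera(name): name is "scene" or "top"; returns a dict with "img" (420x560x3 uint8, blue, green, red), "range_z" (420x560 float32, m along the optical axis (not along the pixel's ray), 0 where there is no reading), "intrinsics" (3x3 intrinsics, pixels), "view" (4x4, takes a point from world to camera coordinates). Camera axes: x right, y down, z forward; pixel columns grow to the right and rows downward; lengths in m; the calibration is good to about 2 mm. A picture is of the moment at which its call begins.
- ticket.hand_in(): hands the job in; it is judged then, once.
The state is a dict: "time_s": time; "qpos": joint angles; "joint_vel": joint speeds; "tau": joint torques, N m; "ee_pos": TCP position; "eef_rot": TCP orientation; "force": force on the tool from outside, world axes, zero at the start; "moment": the same for the moment, N m; "grip_width": finger opening in m; "grip_force": force on a finger pad.
Only numpy, scipy, OpenCV 4.12 (cv2) and the standard library are available. Lean on these libraries where they do the work, as an engineer would, in place of code of your own. Each camera call takes 0.05 s, during which the arm holds its last target. There are 200 camera calls.

## Working session

There is one attempt and no reset: what is moved stays moved. The work goes in short steps, Python scripts to look and compute and a shell command to move; the robot and the scene stay as the last step left them, time stands still between calls to the robot, and variables do not carry over. Pictures are saved under pics/ and viewed, at most 10 in all, crops included, and the job is handed in when it is done.

```bash
mkdir -p pics; ls
python3 - <<'E'
from station import ctrl,camera
import cv2,numpy as np
for n in("scene","top"):
    c=camera(n); cv2.imwrite(f"pics/{n}0.png",c["img"]); np.savez(f"{n}0.npz",**c); print(c["intrinsics"].tolist(),c["view"].round(4).tolist())
print(ctrl.pinch_z,ctrl.get_obs())
E
```

```text
pics
[[503.937835011749, 0.0, 277.7913238626556], [0.0, 503.937835011749, 208.979449802838], [0.0, 0.0, 1.0]] [[0.365, 0.931, -0.0046, -0.2901], [0.8183, -0.3232, -0.4753, -0.3852], [-0.444, 0.1697, -0.8798, 1.2894], [0.0, 0.0, 0.0, 1.0]]
[[408.8899671210466, 0.0, 282.93721948142587], [0.0, 408.8899671210466, 219.21972482068185], [0.0, 0.0, 1.0]] [[0.0286, -0.9994, -0.0177, 0.083], [-0.9832, -0.025, -0.1806, 0.5606], [0.1801, 0.0225, -0.9834, 0.8232], [0.0, 0.0, 0.0, 1.0]]
-0.0188 {'time_s': 0.1, 'qpos': array([ 1.13837786e+00,  3.00402826e-01,  1.52148351e+00,  1.84032091e-05,
        1.32067727e+00, -6.65928339e-02]), 'joint_vel': array([ 0.00069358, -0.00103429, -0.00227771,  0.00152528,  0.00111336,
        0.00141332]), 'tau': array([ 1.71833359e-03, -5.32636464e+01, -3.53284943e+01,  7.09885382e-02,
        2.35580618e-02, -4.94346614e-05]), 'ee_pos': array([0.19663745, 0.51338537, 0.17376506]), 'eef_rot': array([-3.14062504e+00, -8.23970879e-05,  2.77576242e+00]), 'force': array([ 0.48353981,  0.24295602, -0.81454261]), 'moment': array([ 0.00071526, -0.00028841,  0.00012497]), 'grip_force': 0.0, 'grip_width': 0.09424748036474109}
```

View pics/scene0.png

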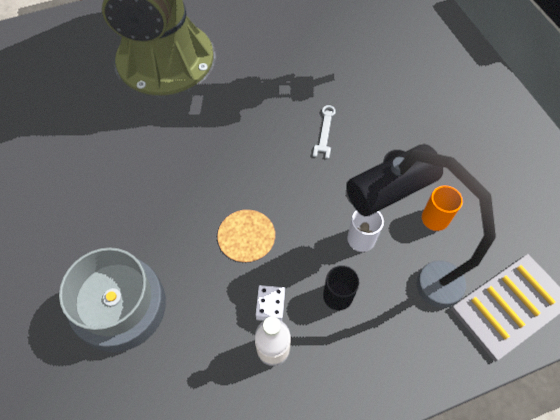

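View pics/top0.png

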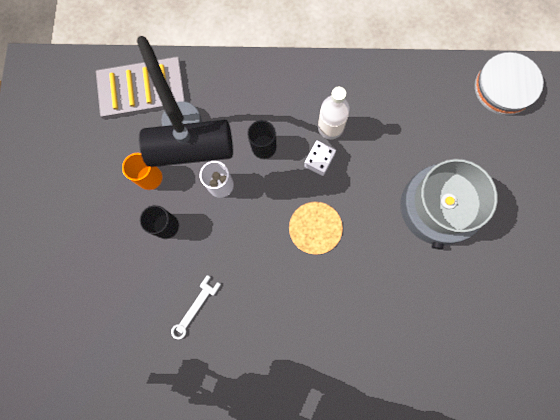

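The aluminium cup is at (215,180) in top and (365,230) in scene. Look-alikes are the black cups at top (262,140) and (158,222) and the orange one at (142,170). Only the silver one holds stones and stands at the shade's edge. The bowl is at top (457,197), the mat at (316,228), the block at (320,157), the bottle at (334,115) and the wrench at (196,307).

```bash
cat > h.py <<'E'
import numpy as np,cv2
from scipy.optimize import least_squares
def cloud(c):
    K,V,d=c["intrinsics"],c["view"],c["range_z"]
    v,u=np.mgrid[:d.shape[0],:d.shape[1]]
    P=np.stack([(u-K[0,2])/K[0,0]*d,(v-K[1,2])/K[1,1]*d,d],-1)
    W=(P-V[:3,3])@V[:3,:3]; W[d==0]=np.nan
    return W
def circ(p,r=None):
    m=np.nanmedian(p,0)
    if r: f=lambda q:np.hypot(p[:,0]-q[0],p[:,1]-q[1])-r; q0=m[:2]
    else: f=lambda q:np.hypot(p[:,0]-q[0],p[:,1]-q[1])-q[2]; q0=[*m[:2],.03]
    s=least_squares(f,q0,loss="soft_l1",f_scale=.002); return s.x.round(4),np.sqrt(np.mean(s.fun**2)).round(4),len(p)
def box(W,u0,u1,v0,v1,z0,z1):
    p=W[v0:v1,u0:u1].reshape(-1,3); return p[(p[:,2]>z0)&(p[:,2]<z1)]
E
python3 - <<'E'
from h import *
T=dict(np.load("top0.npz"));S=dict(np.load("scene0.npz"))
t,s=cloud(T),cloud(S)
R=lambda n,p:print(n,p.mean(0).round(3),circ(p))
R("cup top",box(t,195,236,155,200,.081,.09)); R("cup scn",box(s,345,385,205,250,.081,.09))
R("cupwall scn",box(s,345,385,205,255,.01,.075))
R("bowl top",box(t,410,500,155,235,.111,.12)); R("bowl scn",box(s,60,150,245,330,.111,.12))
for n,b,i in(("mat t",(285,346,200,256),T),("mat s",(215,278,208,264),S)):
    W=cloud(i);hsv=cv2.cvtColor(i["img"],cv2.COLOR_BGR2HSV);m=(hsv[...,1]>100)&(W[...,2]<.03)
    q=np.zeros_like(m);q[b[2]:b[3],b[0]:b[1]]=1;p=W[m&q];print(n,p.mean(0),np.ptp(p,0))
for n,W,b in(("t",t,(140,232,118,168)),("s",s,(345,445,145,215))):
    p=box(W,*b,.2,.28); 
    c=p.mean(0);ev=np.linalg.svd(p[:,:2]-c[:2],full_matrices=False)[2]; pr=(p[:,:2]-c[:2])@ev.T
    print("shade",n,c,ev[0],pr.min(0),pr.max(0),(c[:2]+((pr.max(0)+pr.min(0))/2)@ev).round(4),p[:,2].max())
R("base t",box(t,155,205,98,135,.022,.034));R("base s",box(s,415,470,255,310,.022,.034))
R("bottle t",box(t,310,350,85,140,.05,.18));R("bottle s",box(s,250,295,315,365,.02,.12))
R("blk",box(t,300,340,135,180,.025,.035));R("black1",box(t,245,280,118,150,.08,.09));R("orange",box(t,120,165,150,190,.08,.09));R("black2",box(t,138,180,203,240,.08,.09))
cv2.imwrite("pics/crop1.png",cv2.resize(T["img"][100:260,90:300],None,fx=3.5,fy=3.5,interpolation=2))
E
```

```text
cup top [0.643 0.246 0.085] (array([0.6431, 0.2464, 0.0287]), np.float64(0.001), 140)
cup scn [0.652 0.241 0.085] (array([0.6427, 0.2442, 0.0287]), np.float64(0.0011), 138)
cupwall scn [0.644 0.244 0.042] (array([0.6435, 0.2435, 0.0279]), np.float64(0.0043), 803)
bowl top [ 0.606 -0.254  0.115] (array([ 0.6041, -0.25  ,  0.0718]), np.float64(0.0016), 678)
bowl scn [ 0.603 -0.254  0.115] (array([ 0.6029, -0.2521,  0.0719]), np.float64(0.0016), 836)
mat t [0.5491943  0.02617559 0.00445799] [0.11990939 0.12009824 0.01344264]
mat s [0.55004893 0.02461494 0.00483103] [0.11874207 0.11944109 0.01311078]
shade t [0.6439039  0.25962876 0.26273682] [-0.15397173  0.98807525] [-0.0718936  -0.02474941] [0.07786683 0.04271252] [0.6523 0.264 ] 0.27968112948077484
shade s [0.66623366 0.24465098 0.25946868] [ 0.02882127 -0.99958458] [-0.0945933  -0.02837893] [0.05945529 0.04931352] [0.6553 0.2619] 0.27991934161913623
base t [0.804 0.337 0.028] (array([0.7995, 0.3498, 0.0315]), np.float64(0.0089), 446)
base s [0.793 0.337 0.029] (array([0.7921, 0.3416, 0.0328]), np.float64(0.0098), 1431)
bottle t [ 0.776 -0.002  0.117] (array([ 0.7785, -0.0027,  0.0185]), np.float64(0.0075), 984)
bottle s [ 0.798 -0.011  0.088] (array([ 0.7873, -0.0075,  0.0283]), np.float64(0.0085), 843)
blk [0.709 0.02  0.03 ] (array([0.7081, 0.0203, 0.0222]), np.float64(0.0097), 586)
black1 [0.738 0.151 0.085] (array([0.7374, 0.1503, 0.0288]), np.float64(0.0011), 151)
orange [0.654 0.418 0.084] (array([0.657 , 0.4124, 0.0288]), np.float64(0.001), 146)
black2 [0.545 0.365 0.084] (array([0.5445, 0.365 , 0.0287]), np.float64(0.001), 169)
```

View pics/crop1.png

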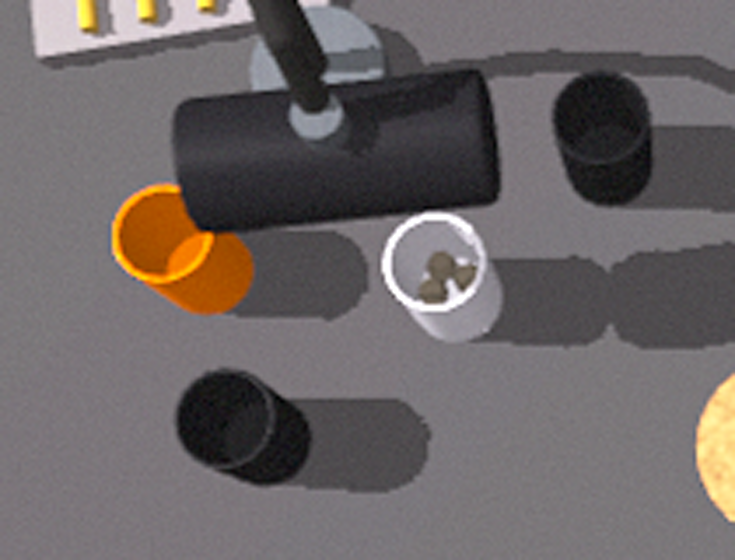

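The crop confirms it: the silver cup holds the stones, half hidden by the shade. Next I'll turn the tool sideways while rising, logging joint data to identify the kinematics.

```bash
cat > lg.py <<'E'
from station import ctrl
import json
o=ctrl.get_obs();r=[list(map(float,o[k])) for k in("qpos","ee_pos","eef_rot")];open("log.jsonl","a").write(json.dumps(r)+"\n")
print(round(o["time_s"],2),[[round(x,3) for x in a] for a in r],o["force"].round(1),round(o["grip_width"],4),round(o["grip_force"],1))
E
python3 lg.py
python3 -m inch '1 0 0 -1 0 1 0; 1 0 0 -1 0 1 0'; python3 lg.py
python3 -m inch '1 0 1 0 0 1 0; 1 0 1 0 0 1 0'; python3 lg.py
python3 -m inch '1 0 1 0 0 1 0; 1 0 1 0 0 1 0'; python3 lg.py
python3 - <<'E'
from h import *
t=cloud(dict(np.load("top0.npz")));s=cloud(dict(np.load("scene0.npz")))
p=np.vstack([box(t,140,232,118,168,.215,.272),box(s,345,445,145,215,.215,.272)])
f=lambda q:np.hypot((p[:,0]-q[0])*np.cos(q[1])+(p[:,1]-.26)*np.sin(q[1]),p[:,2]-.238)-.034
r=least_squares(f,[.66,.1],loss="soft_l1",f_scale=.002);q=r.x;print("shade x at y=.26",q,np.abs(r.fun).mean(),len(p))
g=np.abs(r.fun)<.004; a=(p[:,1]-.26)*np.cos(q[1])-(p[:,0]-q[0])*np.sin(q[1]);a=a[g]
m=(np.percentile(a,.5)+np.percentile(a,99.5))/2; print("ext",np.percentile(a,[.5,99.5]))
c=np.array([q[0]-m*np.sin(q[1]),.26+m*np.cos(q[1])]);print("centre",c,"origin",c-.022*np.array([np.cos(q[1]),np.sin(q[1])]))
E
```

```text
0.1 [[1.138, 0.3, 1.521, 0.0, 1.321, -0.067], [0.197, 0.513, 0.174], [-3.141, -0.0, 2.776]] [ 0.5  0.2 -0.8] 0.0942 0.0
time_s: 0.35
ee_pos: [0.201, 0.5121, 0.2351]
eef_rot: [3.14, -0.355, 2.778]
force: [-0.9, 1.4, 0.3]
grip_width: 0.0942
grip_force: 0.0
0.35 [[0.943, 0.295, 1.429, 0.343, 1.515, -0.3], [0.201, 0.512, 0.235], [3.14, -0.355, 2.778]] [-0.9  1.4  0.3] 0.0942 0.0
time_s: 0.6
ee_pos: [0.224, 0.5685, 0.2348]
eef_rot: [3.138, -0.703, 2.777]
force: [-1.1, 0.1, 1.2]
grip_width: 0.0936
grip_force: 0.0
0.6 [[0.83, 0.517, 1.244, 0.649, 1.657, -0.411], [0.224, 0.568, 0.235], [3.138, -0.703, 2.777]] [-1.1  0.1  1.2] 0.0936 0.0
time_s: 0.85
ee_pos: [0.2456, 0.6244, 0.2339]
eef_rot: [3.14, -1.053, 2.776]
force: [-0.5, -0.6, 0.5]
grip_width: 0.0937
grip_force: 0.0
0.85 [[0.774, 0.77, 1.033, 0.95, 1.812, -0.426], [0.246, 0.624, 0.234], [3.14, -1.053, 2.776]] [-0.5 -0.6  0.5] 0.0937 0.0
shade x at y=.26 [0.65392741 0.12991915] 0.0020525989712237764 5823
ext [-0.07104288  0.07618533]
centre [0.6535943  0.26254955] origin [0.6317797  0.25969937]
```

```bash
cat > kin.py <<'E'
import numpy as np,json
from scipy.optimize import least_squares
from scipy.spatial.transform import Rotation as Ro
z=lambda a:Ro.from_euler("z",a)
y=lambda a:Ro.from_euler("y",a); x=lambda a:Ro.from_euler("x",a)
P0=[0,0.0,.3,.3,.3,0,.2,0]
def fk(q,P,s=(1,1)):
    ax,ay,h,L1,L2,e,LT,w=P
    A=z(q[0]); p=A.apply([ax,ay,h]); A=A*y(q[1]); p=p+A.apply([0,0,L1])
    A=A*y(q[2]); p=p+A.apply([e,0,L2]); A=A*z(s[0]*q[3])*y(q[4]); 
    p=p+A.apply([w,0,LT]); A=A*z(s[1]*q[5])
    return p,A
def load():
    return [json.loads(l) for l in open("log.jsonl")]
def fit():
    D=load(); best=None
    for s in((1,1),(1,-1),(-1,1),(-1,-1)):
        A0=fk(D[0][0],P0,s)[1].inv()*Ro.from_euler("xyz",D[0][2])
        er=max((fk(d[0],P0,s)[1]*A0*Ro.from_euler("xyz",d[2]).inv()).magnitude() for d in D)
        if best is None or er<best[0]: best=(er,s,A0)
    er,s,A0=best
    r=least_squares(lambda P:np.concatenate([np.concatenate([fk(d[0],P,s)[0]-d[1] for d in D]),1e-4*(P-P0)]),P0)
    return r.x,s,A0,er,np.abs(r.fun).max()
LO=np.array([-3.03,-.79,.23,-1.04,0,-2.55]);HI=np.array([3.03,2.21,2.52,4.18,3.07,2.55])
def ik(p,Rt,q0,M):
    P,s,A0=M
    def f(q):
        a,A=fk(q,P,s); return np.r_[(a-p)*10,((A*A0)*Rt.inv()).as_rotvec()]
    r=least_squares(f,np.clip(q0,LO+.01,HI-.01),bounds=(LO,HI)); return r.x,np.abs(r.fun).max()
E
python3 - <<'E'
from kin import *
P,s,A0,er,e=fit();print(P.round(4),s,A0.as_euler("xyz").round(3),er,e)
q=load()[-1][0];M=(P,s,A0)
# tool z dir azimuth a, elevation el; tool x pointing down/up -> y horizontal
def R(az,down,roll=0):
    zt=np.array([np.cos(az)*np.cos(down),np.sin(az)*np.cos(down),-np.sin(down)])
    xt=np.array([np.cos(az)*np.sin(down),np.sin(az)*np.sin(down),np.cos(down)])  # up-ish
    yt=np.cross(zt,xt); return Ro.from_matrix(np.c_[xt,yt,zt])*z(roll)
for az in (30,45,60,75,90,105):
  for dn in(0,15,30):
    Rt=R(np.radians(az),np.radians(dn))
    p=np.array([.643,.245,.05])+.019*Rt.as_matrix()[:,2]
    qs,f=ik(p,Rt,q,M)
    print(az,dn,qs.round(2),round(f,4),"wrist",(fk(qs,P,s)[0]-P[6]*Rt.as_matrix()[:,2]).round(3))
E
```

```text
[ 0.      0.0366  0.2212  0.4242  0.4475  0.0409  0.3018 -0.    ] (1, 1) [0.    0.    1.571] 8.013220828860621e-16 1.4749977639852313e-05
30 0 [ 0.17  0.88  1.99  2.77  1.31 -1.47] 0.0 wrist [0.398 0.104 0.05 ]
30 15 [ 0.17  0.69  2.02  2.71  0.91 -1.39] 0.0 wrist [0.406 0.108 0.123]
30 30 [ 0.2   0.56  1.98  2.51  0.5  -1.17] 0.0 wrist [0.431 0.123 0.191]
45 0 [ 0.02  0.9   1.9   2.35  1.33 -1.33] 0.0 wrist [0.443 0.045 0.05 ]
45 15 [ 0.03  0.72  1.94  2.23  0.98 -1.18] 0.0 wrist [0.45  0.052 0.123]
45 30 [ 0.07  0.59  1.9   1.95  0.65 -0.87] 0.0 wrist [0.47  0.072 0.191]
60 0 [-0.07  0.94  1.75  1.98  1.38 -1.16] 0.0 wrist [0.502 0.    0.05 ]
60 15 [-0.06  0.78  1.79  1.83  1.1  -1.  ] 0.0 wrist [0.506 0.008 0.123]
60 30 [-0.01  0.66  1.77  1.57  0.85 -0.72] 0.0 wrist [0.521 0.033 0.191]
75 0 [-0.11  1.01  1.55  1.7   1.49 -1.  ] 0.0 wrist [ 0.57  -0.028  0.05 ]
75 15 [-0.1   0.86  1.6   1.53  1.27 -0.86] 0.0 wrist [ 0.572 -0.019  0.123]
75 30 [-0.05  0.74  1.6   1.31  1.07 -0.65] 0.0 wrist [0.58  0.008 0.191]
90 0 [-0.12  1.1   1.32  1.48  1.65 -0.85] 0.0 wrist [ 0.643 -0.038  0.05 ]
90 15 [-0.1   0.96  1.37  1.31  1.46 -0.77] 0.0 wrist [ 0.643 -0.028  0.123]
90 30 [-0.06  0.85  1.4   1.12  1.29 -0.62] 0.0 wrist [0.643 0.    0.191]
105 0 [-0.09  1.22  1.05  1.34  1.84 -0.73] 0.0 wrist [ 0.716 -0.028  0.05 ]
105 15 [-0.08  1.08  1.11  1.16  1.68 -0.7 ] 0.0 wrist [ 0.714 -0.019  0.123]
105 30 [-0.04  0.96  1.17  0.98  1.52 -0.63] 0.0 wrist [0.706 0.008 0.191]
```

```bash
cat > plan.py <<'E'
from kin import *
from station import ctrl
P,s,A0,_,_=fit();M=(P,s,A0);rad=np.radians
def R(az,dn,roll=0):
    az,dn=rad(az),rad(dn)
    zt=np.array([np.cos(az)*np.cos(dn),np.sin(az)*np.cos(dn),-np.sin(dn)])
    xt=np.array([np.cos(az)*np.sin(dn),np.sin(az)*np.sin(dn),np.cos(dn)])
    return Ro.from_matrix(np.c_[xt,np.cross(zt,xt),zt])*z(rad(roll))
def plan(wps,g,start=None,nd=2):
    """wps: (grasp point, Rot, nrows, 'w' straight). prints rows"""
    if start is None:
        o=ctrl.get_obs();p=np.array(o["ee_pos"]);A=Ro.from_euler("xyz",o["eef_rot"]);q=o["qpos"]
    else:p,A,q=start
    for gp,Rt,n in wps:
        tp=np.array(gp)+Rt.apply([0,0,-ctrl.pinch_z]); rows=[];mx=0
        p0=p.copy();A0_=A;rv=(A.inv()*Rt).as_rotvec()
        for i in range(1,n+1):
            d=A.inv().apply(p0+(tp-p0)*i/n-p)/.03
            Ai=A0_*Ro.from_rotvec(rv*i/n); w=np.degrees((A.inv()*Ai).as_rotvec())/10
            d,w=d.round(nd)+0.,w.round(nd)+0.; rows.append(" ".join(f"{v:g}" for v in[g,*d,*w]))
            p=p+A.apply(d*.03);A=A*Ro.from_rotvec(rad(w*10))
            qn,e=ik(p,A,q,M);mx=max(mx,(np.abs(qn-q)/[2.22,2.22,2.57,3.14,3.14,3.14]).max()/.125);q=qn
            if e>.003:print("IK",i,e)
        print("; ".join(rows));print("  end",p.round(3),A.as_euler("xyz").round(3),"q",q.round(2),"spd",round(mx,2))
    return p,A,q
E
python3 - <<'E'
from plan import *
c=np.array([.643,.245,.047]);G=R(50,20);t=G.apply([0,0,1])
plan([(c-.13*t+[0,0,.10],G,17),(c-.13*t,G,5),(c,G,6)],1)
E
```

```text
1 -0.54 -0.61 -0.76 -0.58 0.04 0.27; 1 -0.56 -0.5 -0.82 -0.58 0.04 0.27; 1 -0.58 -0.39 -0.87 -0.59 0.04 0.27; 1 -0.59 -0.27 -0.9 -0.58 0.03 0.27; 1 -0.59 -0.16 -0.93 -0.58 0.04 0.27; 1 -0.59 -0.02 -0.95 -0.58 0.04 0.27; 1 -0.59 0.09 -0.94 -0.59 0.04 0.27; 1 -0.56 0.22 -0.93 -0.58 0.04 0.27; 1 -0.55 0.34 -0.91 -0.58 0.04 0.27; 1 -0.53 0.45 -0.87 -0.58 0.04 0.27; 1 -0.49 0.57 -0.83 -0.59 0.03 0.27; 1 -0.46 0.67 -0.76 -0.58 0.04 0.27; 1 -0.42 0.76 -0.69 -0.58 0.04 0.27; 1 -0.38 0.85 -0.62 -0.58 0.04 0.27; 1 -0.33 0.92 -0.52 -0.58 0.04 0.27; 1 -0.29 0.99 -0.44 -0.59 0.04 0.27; 1 -0.23 1.03 -0.33 -0.58 0.04 0.27
  end [0.576 0.165 0.185] [-3.14  -1.222  0.87 ] q [-0.22  0.25  2.1   1.64  0.99 -0.72] spd 0.43
1 -0.63 0 0.23 0 0 0; 1 -0.62 0 0.23 0 0 0; 1 -0.63 0 0.23 0 0 0; 1 -0.63 0 0.22 0 0 0; 1 -0.63 0.01 0.23 0 0 0
  end [0.576 0.165 0.085] [-3.14  -1.222  0.87 ] q [-0.23  0.5   2.11  1.8   1.03 -1.01] spd 0.19
1 0 0 0.72 0 0 0; 1 0 0 0.73 0 0 0; 1 0 0 0.72 0 0 0; 1 0 0 0.72 0 0 0; 1 0 0 0.72 0 0 0; 1 0 -0.01 0.73 0 0 0
  end [0.654 0.259 0.04 ] [-3.14  -1.222  0.87 ] q [ 0.01  0.7   1.89  2.02  0.91 -1.04] spd 0.16
```

```bash
python3 -m inch '1 -0.54 -0.61 -0.76 -0.58 0.04 0.27; 1 -0.56 -0.5 -0.82 -0.58 0.04 0.27; 1 -0.58 -0.39 -0.87 -0.59 0.04 0.27; 1 -0.59 -0.27 -0.9 -0.58 0.03 0.27; 1 -0.59 -0.16 -0.93 -0.58 0.04 0.27; 1 -0.59 -0.02 -0.95 -0.58 0.04 0.27; 1 -0.59 0.09 -0.94 -0.59 0.04 0.27; 1 -0.56 0.22 -0.93 -0.58 0.04 0.27; 1 -0.55 0.34 -0.91 -0.58 0.04 0.27; 1 -0.53 0.45 -0.87 -0.58 0.04 0.27'
python3 -m inch '1 -0.49 0.57 -0.83 -0.59 0.03 0.27; 1 -0.46 0.67 -0.76 -0.58 0.04 0.27; 1 -0.42 0.76 -0.69 -0.58 0.04 0.27; 1 -0.38 0.85 -0.62 -0.58 0.04 0.27; 1 -0.33 0.92 -0.52 -0.58 0.04 0.27; 1 -0.29 0.99 -0.44 -0.59 0.04 0.27; 1 -0.23 1 -0.33 -0.58 0.04 0.27; 1 0 0 0 0 0 0'; python3 lg.py
python3 - <<'E'
from plan import *
c=np.array([.643,.245,.047]);G=R(50,20);t=G.apply([0,0,1])
plan([(c-.13*t,G,5),(c,G,8)],1)
E
```

```text
time_s: 2.1
ee_pos: [0.4396, 0.3525, 0.2063]
eef_rot: [3.029, -1.15, 1.756]
force: [0.1, -0.2, 0.7]
grip_width: 0.094
grip_force: 0.0
time_s: 3.1
ee_pos: [0.5743, 0.1646, 0.1875]
eef_rot: [3.129, -1.223, 0.884]
force: [0.3, 1.5, -0.2]
grip_width: 0.0942
grip_force: 0.0
3.1 [[-0.226, 0.244, 2.102, 1.639, 0.994, -0.715], [0.574, 0.165, 0.187], [3.129, -1.223, 0.884]] [ 0.3  1.5 -0.2] 0.0942 0.0
1 -0.64 0 0.24 0 0 0; 1 -0.64 0.01 0.24 0 0 0.01; 1 -0.64 0 0.24 0.01 0 0; 1 -0.64 0.01 0.24 0 -0.01 0.01; 1 -0.64 0 0.25 0 0 0
  end [0.576 0.165 0.085] [ 3.141 -1.221  0.874] q [-0.22  0.5   2.11  1.8   1.03 -1.01] spd 0.19
1 0 0 0.54 0 0 0; 1 0 0 0.54 0 0 0; 1 0 0 0.54 0 0 0; 1 0 0 0.54 0 0 0; 1 0 0 0.55 0 0 0; 1 0 0 0.54 0 0 0; 1 0.01 0 0.54 0 0 0; 1 0 0 0.54 0 0 0
  end [0.654 0.259 0.041] [ 3.141 -1.221  0.874] q [ 0.01  0.7   1.89  2.02  0.91 -1.04] spd 0.12
```

```bash
python3 -m inch '1 -0.64 0 0.24 0 0 0; 1 -0.64 0.01 0.24 0 0 0.01; 1 -0.64 0 0.24 0.01 0 0; 1 -0.64 0.01 0.24 0 -0.01 0.01; 1 -0.64 0 0.25 0 0 0; 1 0 0 0 0 0 0'
python3 - <<'E'
from station import camera
import cv2
a=camera("top")["img"];b=camera("scene")["img"]
cv2.imwrite("pics/pre.png",cv2.hconcat([cv2.resize(a[80:280,100:360],(400,308)),cv2.resize(b[100:300,200:460],(400,308))]))
E
```

```text
time_s: 3.85
ee_pos: [0.5753, 0.1664, 0.0843]
eef_rot: [-3.138, -1.221, 0.873]
force: [-0.1, -0.2, 0.3]
grip_width: 0.0939
grip_force: 0.0
```

View pics/pre.png

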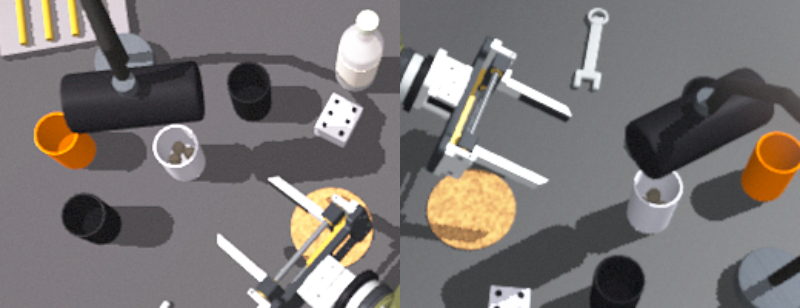

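The fingers straddle the cup axis and the path is clear: in the left (top) crop the tips are at (245,215) and the cup is at (180,150). I'll go in and grip.

```bash
python3 -m inch '1 0 0 0.54 0 0 0; 1 0 0 0.54 0 0 0; 1 0 0 0.54 0 0 0; 1 0 0 0.54 0 0 0; 1 0 0 0.55 0 0 0; 1 0 0 0.54 0 0 0; 1 0.01 0 0.54 0 0 0; 1 0 0 0.54 0 0 0; 1 0 0 0 0 0 0'
python3 -m inch '-1 0 0 0 0 0 0; -1 0 0 0 0 0 0; -1 0 0 0 0 0 0; -1 0 0 0 0 0 0; -1 0 0 0 0 0 0; -1 0 0 0 0 0 0' 30; python3 lg.py
```

```text
time_s: 5.08
ee_pos: [0.6547, 0.2599, 0.0406]
eef_rot: [3.139, -1.221, 0.876]
force: [-0.1, -0.4, -0.9]
grip_width: 0.0941
grip_force: 0.0
time_s: 5.82
ee_pos: [0.6547, 0.259, 0.0413]
eef_rot: [3.139, -1.222, 0.876]
force: [0.1, -1.4, 1.0]
grip_width: 0.0528
grip_force: 28.5
5.83 [[0.011, 0.697, 1.891, 2.016, 0.912, -1.042], [0.655, 0.259, 0.041], [3.139, -1.222, 0.876]] [ 0.1 -1.4  1. ] 0.0528 28.5
```

Run:
```python
from station import camera
from h import *
S=camera("scene");T=camera("top")
for n,c,b in(("s",S,(330,400,195,270)),("t",T,(190,245,150,205))):
    W=cloud(c);print(n,circ(box(W,*b,.081,.089),.0287))
cv2.imwrite("pics/grip.png",cv2.hconcat([cv2.resize(T["img"][140:220,180:270],(400,356),interpolation=2),cv2.resize(S["img"][180:270,310:411],(400,356),interpolation=2)]))
```

```text
s (array([0.6491, 0.205 ]), np.float64(0.0354), 250)
t (array([0.642, 0.247]), np.float64(0.0067), 158)
```

View pics/grip.png

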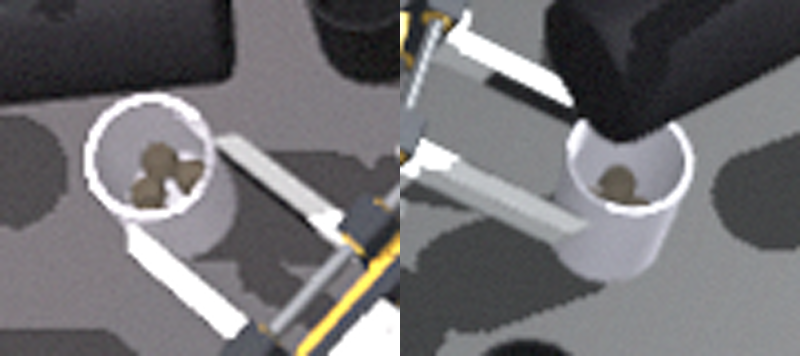

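The rim stays within 1 px of where it was, (213.8,175.5) in top, so the cup was not displaced and is held between the pads. I'll test it with a small lift.

```bash
python3 -m inch '-1 0 0 0 0 0 0; -1 0.2 0 -0.07 0 0 0; -1 0.3 0 -0.11 0 0 0; -1 0 0 0 0 0 0' 40; python3 lg.py
python3 - <<'E'
from station import camera
from h import *
T=camera("top");S=camera("scene")
cv2.imwrite("pics/lift.png",cv2.hconcat([cv2.resize(T["img"][140:220,180:270],(400,356),interpolation=2),cv2.resize(S["img"][180:270,310:411],(400,356),interpolation=2)]))
from plan import *
c=np.array([.643,.245,.062]);G=R(50,20);t=G.apply([0,0,1])
b=np.array([.6035,-.251,0]); m=np.array([np.cos(rad(-40)),np.sin(rad(-40)),0])
st=plan([(c-.15*t,G,8)],-1)
for az in(30,50,70,90):
    m=np.array([np.cos(rad(az-90)),np.sin(rad(az-90)),0])
    for zz in(.20,):
        for roll in(0,60,100,145):
            g=b-.025*m+[0,0,zz];Rt=R(az,20,roll);q,e=ik(g+Rt.apply([0,0,.0188]),Rt,st[2] if roll==0 else q,M);print(az,roll,q.round(2),round(e,3))
E
```

```text
time_s: 6.42
ee_pos: [0.6548, 0.2591, 0.0581]
eef_rot: [3.136, -1.222, 0.879]
force: [-0.8, 0.8, -2.3]
grip_width: 0.0528
grip_force: 38.0
6.42 [[0.011, 0.659, 1.897, 1.994, 0.898, -1.007], [0.655, 0.259, 0.058], [3.136, -1.222, 0.879]] [-0.8  0.8 -2.3] 0.0528 38.0
-1 -0.01 0 -0.62 0 0 0; -1 0 0 -0.63 0 0 0; -1 -0.01 0 -0.62 0 0 0; -1 -0.01 0 -0.63 0 0 0; -1 -0.01 0 -0.62 0 0 0; -1 0 0 -0.63 0 0 0.01; -1 -0.01 0.01 -0.62 0 0 0; -1 -0.01 0 -0.63 0 0 0
  end [0.564 0.15  0.107] [-3.14  -1.222  0.872] q [-0.27  0.43  2.14  1.73  1.05 -0.96] spd 0.15
30 0 [-0.86  0.44  1.79  1.4   1.21 -0.6 ] 0.0
30 60 [-0.86  0.44  1.79  1.4   1.21  0.45] 0.0
30 100 [-0.86  0.44  1.79  1.4   1.21  1.15] 0.0
30 145 [-0.86  0.44  1.79  1.4   1.21  1.93] 0.0
50 0 [-0.88  0.61  1.52  1.18  1.53 -0.58] 0.0
50 60 [-0.88  0.61  1.52  1.18  1.53  0.47] 0.0
50 100 [-0.88  0.61  1.52  1.18  1.53  1.16] 0.0
50 145 [-0.88  0.61  1.52  1.18  1.53  1.95] 0.0
70 0 [-0.84  0.79  1.2   1.03  1.84 -0.59] 0.0
70 60 [-0.84  0.79  1.2   1.03  1.84  0.46] 0.0
70 100 [-0.84  0.79  1.2   1.03  1.84  1.16] 0.0
70 145 [-0.84  0.79  1.2   1.03  1.84  1.94] 0.0
90 0 [-0.78  0.99  0.85  0.93  2.15 -0.61] 0.0
90 60 [-0.78  0.99  0.85  0.93  2.15  0.44] 0.0
90 100 [-0.78  0.99  0.85  0.93  2.15  1.14] 0.0
90 145 [-0.78  0.99  0.85  0.93  2.15  1.92] 0.0
```

View pics/lift.png

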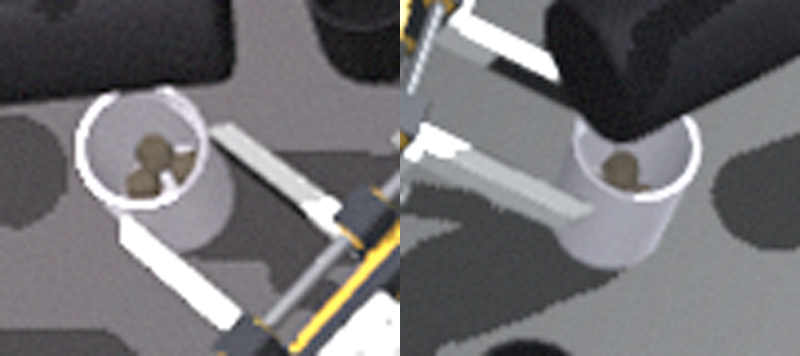

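The cup is lifted and upright with the stones in it. Next I'll retreat from under the lamp and plan the transit and the pour.

```bash
python3 -m inch '-1 0 0 -0.62 0 0 0; -1 0 0 -0.63 0 0 0; -1 0 0 -0.62 0 0 0; -1 0 0 -0.63 0 0 0; -1 0 0 -0.62 0 0 0; -1 0 0 -0.63 0 0 0.01; -1 -0.01 0.01 -0.62 0 0 0; -1 0 0 -0.63 0 0 0'; python3 lg.py
python3 - <<'E'
from plan import *
b=np.array([.6035,-.251,0]);m=np.array([np.cos(rad(-40)),np.sin(rad(-40)),0]);ca=[np.cos(rad(20)),0,-np.sin(rad(20))]
f=R(50,20,145).apply(ca);
def lip(g,roll):
    a=R(50,20,roll).apply(ca); d=np.array([0,0,-1.])+a*a[2]; d/=np.linalg.norm(d); return g+.038*a+.029*d, np.degrees(np.arccos(a[2]))
l,_=lip(np.zeros(3),145); ah=f[:2]/np.linalg.norm(f[:2])
g=b.copy(); g[:2]=b[:2]-l[:2]-.018*ah; g[2]=.19; print("g",g,"axis dir",f.round(2))
for r in(60,80,100,120,145): L,t=lip(g,r);print(r,t.round(0),(L-b).round(3))
G=R(50,20)
st=plan([(g+[0,0,.03],G,18),(g,R(50,20,60),8)],-1)
plan([(g,R(50,20,95),6)],-1,st); plan([(g,R(50,20,145),15)],-1,(g+R(50,20,95).apply([0,0,.0188]),R(50,20,95),st[2]))
E
```

```text
time_s: 7.52
ee_pos: [0.5634, 0.15, 0.1085]
eef_rot: [-3.139, -1.222, 0.871]
force: [-0.3, -0.2, -1.1]
grip_width: 0.0524
grip_force: 38.0
7.53 [[-0.27, 0.422, 2.138, 1.731, 1.047, -0.955], [0.563, 0.15, 0.109], [-3.139, -1.222, 0.871]] [-0.3 -0.2 -1.1] 0.0524 38.0
g [ 0.60207188 -0.22040004  0.19      ] axis dir [ 0.04 -0.79 -0.61]
60 56.0 [ 0.028 -0.007  0.187]
80 74.0 [ 0.023 -0.006  0.172]
100 92.0 [ 0.016 -0.002  0.16 ]
120 109.0 [0.007 0.006 0.15 ]
145 127.0 [-0.001  0.018  0.144]
-1 0.03 0.5 -0.49 0 0 0; -1 0.03 0.49 -0.48 0 0 0; -1 0.03 0.5 -0.49 0 0 0; -1 0.03 0.49 -0.49 0 0 0; -1 0.03 0.5 -0.48 0 0 0; -1 0.03 0.49 -0.49 0 0 0; -1 0.03 0.5 -0.48 0 0 0; -1 0.03 0.49 -0.49 0 0 0; -1 0.03 0.5 -0.49 0 0 0; -1 0.03 0.5 -0.48 0 0 0; -1 0.03 0.49 -0.49 0 0 0; -1 0.03 0.5 -0.49 0 0 0; -1 0.03 0.49 -0.48 0 0 0; -1 0.03 0.5 -0.49 0 0 0; -1 0.04 0.49 -0.49 0 0 0; -1 0.03 0.5 -0.48 0 0 0; -1 0.03 0.49 -0.49 0 0 0; -1 0.03 0.5 -0.48 0 0 0
  end [ 0.614 -0.207  0.214] [-3.139 -1.222  0.871] q [-0.84  0.59  1.5   1.2   1.51 -0.53] spd 0.17
-1 -0.12 0 0.04 0 0 0.75; -1 -0.11 0.02 0.04 0 0 0
[... 175 characters left out ...]
5
  end [ 0.613 -0.207  0.184] [-1.969 -0.488 -0.503] q [-0.84  0.63  1.51  1.2   1.5   0.46] spd 0.32
-1 0 0 0 0 0 0.58; -1 0 0 0 0 0 0.59; -1 0 0 0 0 0 0.58; -1 0 0 0 0 0 0.58; -1 0 0 0 0 0 0.58; -1 0 0 0 0 0 0.59
  end [ 0.613 -0.207  0.184] [-1.921  0.083 -0.728] q [-0.84  0.63  1.51  1.2   1.5   1.07] spd 0.26
-1 0 0 0 0 0 0.33; -1 0 0 0 0 0 0.34; -1 0 0 0 0 0 0.33; -1 0 0 0 0 0 0.33; -1 0 0 0 0 0 0.34; -1 0 0 0 0 0 0.33; -1 0 0 0 0 0 0.33; -1 0 0 0 0 0 0.34; -1 0 0 0 0 0 0.33; -1 0 0 0 0 0 0.33; -1 0 0 0 0 0 0.34; -1 0 0 0 0 0 0.33; -1 0 0 0 0 0 0.33; -1 0 0 0 0 0 0.34; -1 0 0 0 0 0 0.33
  end [ 0.613 -0.207  0.184] [-2.136  0.878 -1.153] q [-0.84  0.63  1.51  1.2   1.5   1.95] spd 1.7
```

```bash
python3 -m inch '-1 0.03 0.5 -0.49 0 0 0; -1 0.03 0.49 -0.48 0 0 0; -1 0.03 0.5 -0.49 0 0 0; -1 0.03 0.49 -0.49 0 0 0; -1 0.03 0.5 -0.48 0 0 0; -1 0.03 0.49 -0.49 0 0 0; -1 0.03 0.5 -0.48 0 0 0; -1 0.03 0.49 -0.49 0 0 0; -1 0.03 0.5 -0.49 0 0 0; -1 0.03 0.5 -0.48 0 0 0' >/dev/null
python3 -m inch '-1 0.03 0.49 -0.49 0 0 0; -1 0.03 0.5 -0.49 0 0 0; -1 0.03 0.49 -0.48 0 0 0; -1 0.03 0.5 -0.49 0 0 0; -1 0.04 0.49 -0.49 0 0 0; -1 0.03 0.5 -0.48 0 0 0; -1 0.03 0.49 -0.49 0 0 0; -1 0.03 0.5 -0.48 0 0 0; -1 0 0 0 0 0 0'
python3 -m inch '-1 -0.12 0 0.04 0 0 0.75; -1 -0.11 0.02 0.04 0 0 0.75; -1 -0.12 0.03 0.05 0 0 0.75; -1 -0.11 0.04 0.04 0 0 0.75; -1 -0.1 0.06 0.04 0 0 0.75; -1 -0.09 0.07 0.04 0 0 0.75; -1 -0.09 0.09 0.05 0 0 0.75; -1 -0.07 0.09 0.04 0 0 0.75; -1 0 0 0 0 0 0'; python3 lg.py
python3 - <<'E'
from station import camera
import cv2
T=camera("top");S=camera("scene")
cv2.imwrite("pics/pour1.png",cv2.hconcat([cv2.resize(T["img"][120:280,370:550],(400,356),interpolation=2),cv2.resize(S["img"][200:360,40:220],(400,356),interpolation=2)]))
E
```

```text
time_s: 9.9
ee_pos: [0.6143, -0.2072, 0.2133]
eef_rot: [-3.141, -1.221, 0.871]
force: [-0.6, 0.4, -1.4]
grip_width: 0.0525
grip_force: 38.0
time_s: 11.02
ee_pos: [0.614, -0.2053, 0.1826]
eef_rot: [-1.969, -0.488, -0.502]
force: [-0.1, 0.1, -1.6]
grip_width: 0.0525
grip_force: 38.0
11.03 [[-0.835, 0.631, 1.515, 1.204, 1.493, 0.463], [0.614, -0.205, 0.183], [-1.969, -0.488, -0.502]] [-0.1  0.1 -1.6] 0.0525 38.0
```

View pics/pour1.png

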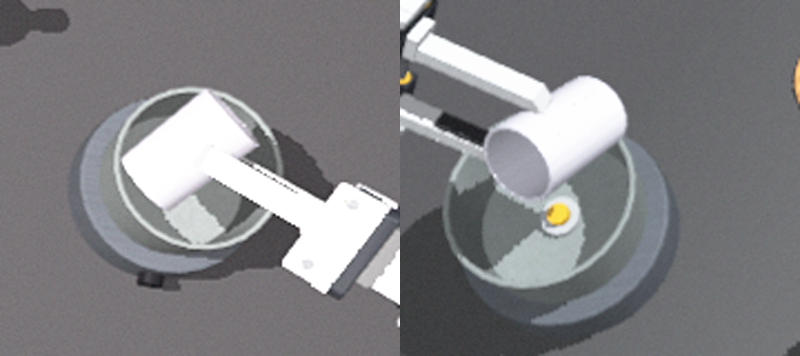

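The cup is tilted about 56° over the bowl with its mouth inside the rim: (235,125) in the left crop, (520,165) in the right. Pouring slowly.

```bash
python3 -m inch '-1 0 0 0 0 0 0.6; -1 0 0 0 0 0 0.6; -1 0 0 0 0 0 0.6; -1 0 0 0 0 0 0.6; -1 0 0 0 0 0 0.6; -1 0 0 0 0 0 0.5; -1 0 0 0 0 0 0.3; -1 0 0 0 0 0 0.3; -1 0 0 0 0 0 0.3; -1 0 0 0 0 0 0.3'
python3 -m inch '-1 0 0 0 0 0 0.3; -1 0 0 0 0 0 0.3; -1 0 0 0 0 0 0.3; -1 0 0 0 0 0 0.3; -1 0 0 0 0 0 0.3; -1 0 0 0 0 0 0.3; -1 0 0 0 0 0 0.3; -1 0 0 0 0 0 0.3; -1 0 0 0 0 0 0.3; -1 0 0 0 0 0 0.3'
python3 -m inch '-1 0 0 0 0 0 0.4; -1 0 0 0 0 0 0.4; -1 0 0 0 0 0 0.4; -1 0 0 0 0 0 0; -1 0 0 0 0 0 0; -1 0 0 0 0 0 0; -1 0 0 0 0 0 0'; python3 lg.py
python3 - <<'E'
from station import camera
import cv2
T=camera("top");S=camera("scene")
cv2.imwrite("pics/pour2.png",cv2.hconcat([cv2.resize(T["img"][120:280,370:550],(400,356),interpolation=2),cv2.resize(S["img"][200:360,40:220],(400,356),interpolation=2)]))
E
```

```text
time_s: 12.38
ee_pos: [0.6142, -0.2058, 0.1832]
eef_rot: [-1.935, 0.278, -0.802]
force: [0.3, 0.2, -1.1]
grip_width: 0.0526
grip_force: 37.9
time_s: 13.62
ee_pos: [0.6143, -0.2058, 0.1834]
eef_rot: [-2.061, 0.757, -1.049]
force: [-0.2, 0.2, -0.7]
grip_width: 0.0527
grip_force: 37.9
time_s: 14.5
ee_pos: [0.6143, -0.2059, 0.1831]
eef_rot: [-2.186, 0.936, -1.215]
force: [-0.3, -0.1, -1.0]
grip_width: 0.0525
grip_force: 37.9
14.5 [[-0.836, 0.631, 1.514, 1.204, 1.493, 2.016], [0.614, -0.206, 0.183], [-2.186, 0.936, -1.215]] [-0.3 -0.1 -1. ] 0.0525 37.9
```

View pics/pour2.png

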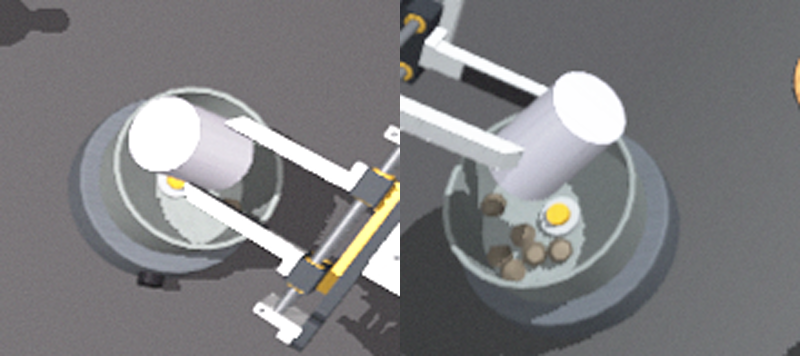

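All six stones are in the bowl: in the right crop they are at (492,205), (523,235), (535,253), (560,250), (499,257) and (513,270). Now I'll right the cup and carry it to the mat.

Run:
```python
from plan import *
G=R(50,20);o=ctrl.get_obs();g=o["ee_pos"]-Ro.from_euler("xyz",o["eef_rot"]).apply([0,0,.0188])
n=np.array([.5497,.0254,.053]);t=G.apply([0,0,1])
ca=Ro.from_euler("xyz",o["eef_rot"])
st=plan([(g+[0,0,.05],ca,3),(g+[0,0,.07],R(50,20,60),10),(g+[0,0,.07],G,8),(n+[0,0,.06],G,16),(n,G,8)],-1)
```

```text
-1 -0.45 -0.27 -0.19 0 0 0; -1 -0.45 -0.27 -0.19 0 0 0; -1 -0.44 -0.27 -0.19 0 0 0
  end [ 0.614 -0.206  0.233] [-2.186  0.937 -1.216] q [-0.84  0.56  1.49  1.2   1.53  2.1 ] spd 0.09
-1 -0.05 -0.03 -0.02 0 0 -0.89; -1 -0.05 -0.04 -0.03 0 0 -0.89; -1 -0.04 -0.05 -0.02 0 0 -0.89; -1 -0.04 -0.05 -0.02 0 0 -0.89; -1 -0.02 -0.06 -0.02 0 0 -0.89; -1 -0.02 -0.06 -0.03 0 0 -0.89; -1 -0.01 -0.06 -0.02 0 0 -0.89; -1 0.01 -0.06 -0.02 0 0 -0.89; -1 0.01 -0.07 -0.03 0 0 -0.89; -1 0.02 -0.05 -0.02 0 0 -0.89
  end [ 0.614 -0.206  0.253] [-1.969 -0.489 -0.503] q [-0.84  0.54  1.48  1.2   1.54  0.58] spd 0.39
-1 0 0 0 0 0 -0.75; -1 0 0 0 0 0 -0.75; -1 0 0 0 0 0 -0.75; -1 0 0 0 0 0 -0.75; -1 0 0 0 0 0 -0.75; -1 0 0 0 0 0 -0.75; -1 0 0 0 0 0 -0.75; -1 0.01 0 0 0 0 -0.75
  end [ 0.614 -0.206  0.253] [-3.14  -1.222  0.872] q [-0.84  0.54  1.48  1.2   1.54 -0.46] spd 0.33
-1 -0.18 -0.41 0.4 0 0 0; -1 -0.18 -0.42 0.41 0 0 0; -1 -0.17 -0.41 0.4 0 0 0; -1 -0.18 -0.41 0.41 0 0 0; -1 -0.18 -0.41 0.4 0 0 0; -1 -0.18 -0.42 0.41 0 0 0; -1 -0.18 -0.41 0.4 0 0 0; -1 -0.17 -0.41 0.41 0 0 0; -1 -0.18 -0.41 0.4 0 0 0; -1 -0.18 -0.42 0.41 0 0 0; -1 -0.18 -0.41 0.4 0 0 0; -1 -0.18 -0.41 0.41 0 0 0; -1 -0.17 -0.41 0.4 0 0 0; -1 -0.18 -0.42 0.41 0 0 0; -1 -0.18 -0.41 0.4 0 0 0; -1 -0.18 -0.41 0.41 0 0 0
  end [0.561 0.039 0.106] [-3.14  -1.222  0.872] q [-0.53  0.47  2.06  1.5   1.19 -0.91] spd 0.15
-1 -0.23 0 0.09 0 0 0; -1 -0.24 0 0.08 0 0 0; -1 -0.23 0 0.09 0 0 0; -1 -0.24 0 0.08 0 0 0; -1 -0.23 0 0.09 0 0 0; -1 -0.24 0 0.08 0 0 0; -1 -0.23 0 0.09 0 0 0; -1 -0.24 0 0.08 0 0 0
  end [0.561 0.039 0.047] [-3.14  -1.222  0.872] q [-0.53  0.62  2.04  1.55  1.18 -1.06] spd 0.07
```

```bash
python3 -m inch '-1 -0.45 -0.27 -0.19 0 0 0; -1 -0.45 -0.27 -0.19 0 0 0; -1 -0.44 -0.27 -0.19 0 0 0; -1 -0.05 -0.03 -0.02 0 0 -0.89; -1 -0.05 -0.04 -0.03 0 0 -0.89; -1 -0.04 -0.05 -0.02 0 0 -0.89; -1 -0.04 -0.05 -0.02 0 0 -0.89; -1 -0.02 -0.06 -0.02 0 0 -0.89; -1 -0.02 -0.06 -0.03 0 0 -0.89; -1 -0.01 -0.06 -0.02 0 0 -0.89' >/dev/null
python3 -m inch '-1 0.01 -0.06 -0.02 0 0 -0.89; -1 0.01 -0.07 -0.03 0 0 -0.89; -1 0.02 -0.05 -0.02 0 0 -0.89; -1 0 0 0 0 0 -0.75; -1 0 0 0 0 0 -0.75; -1 0 0 0 0 0 -0.75; -1 0 0 0 0 0 -0.75; -1 0 0 0 0 0 -0.75; -1 0 0 0 0 0 -0.75; -1 0 0 0 0 0 -0.75' >/dev/null
python3 -m inch '-1 0.01 0 0 0 0 -0.75; -1 -0.18 -0.41 0.4 0 0 0; -1 -0.18 -0.42 0.41 0 0 0; -1 -0.17 -0.41 0.4 0 0 0; -1 -0.18 -0.41 0.41 0 0 0; -1 -0.18 -0.41 0.4 0 0 0; -1 -0.18 -0.42 0.41 0 0 0; -1 -0.18 -0.41 0.4 0 0 0; -1 -0.17 -0.41 0.41 0 0 0; -1 -0.18 -0.41 0.4 0 0 0' >/dev/null
python3 -m inch '-1 -0.18 -0.42 0.41 0 0 0; -1 -0.18 -0.41 0.4 0 0 0; -1 -0.18 -0.41 0.41 0 0 0; -1 -0.17 -0.41 0.4 0 0 0; -1 -0.18 -0.42 0.41 0 0 0; -1 -0.18 -0.41 0.4 0 0 0; -1 -0.18 -0.41 0.41 0 0 0; -1 0 0 0 0 0 0'; python3 lg.py
python3 - <<'E'
from plan import *
from station import camera
from h import *
S=camera("scene");T=camera("top")
for n,c in(("t",T),("s",S)):
    W=cloud(c).reshape(-1,3);p=W[(np.hypot(W[:,0]-.55,W[:,1]-.025)<.05)&(W[:,2]>.135)];print(n,circ(p,.0287),p[:,2].mean(),p[:,2].max())
n=np.array([.5497,.0254,.053]);G=R(50,20)
plan([(n+[0,0,.008],G,6),(n,G,4)],-1)
b=S["img"];cv2.imwrite("pics/mat1.png",cv2.resize(b[150:280,180:340],(738,600),interpolation=2))
E
```

```text
time_s: 19.35
ee_pos: [0.5606, 0.0401, 0.1058]
eef_rot: [-3.135, -1.221, 0.868]
force: [-0.0, 0.2, -1.1]
grip_width: 0.0526
grip_force: 38.0
19.35 [[-0.526, 0.472, 2.057, 1.499, 1.19, -0.912], [0.561, 0.04, 0.106], [-3.135, -1.221, 0.868]] [-0.   0.2 -1.1] 0.0526 38.0
t (array([0.5483, 0.0274]), np.float64(0.0084), 302) 0.1451708263096404 0.15479524644096468
s (array([0.5482, 0.0265]), np.float64(0.0052), 414) 0.1446393148393429 0.15433359647610048
-1 -0.27 0 0.1 0 0 0; -1 -0.27 0 0.1 0 0 0; -1 -0.28 0 0.1 0 0 0; -1 -0.27 -0.01 0.09 0 0 0; -1 -0.27 0 0.1 0 0 0; -1 -0.27 0 0.1 0 0 0
  end [0.561 0.039 0.055] [-3.14  -1.222  0.872] q [-0.53  0.6   2.04  1.55  1.18 -1.04] spd 0.08
-1 -0.06 0 0.02 0 0 0; -1 -0.07 0 0.03 0 0 0; -1 -0.06 0 0.02 0 0 0; -1 -0.07 0 0.02 0 0 0
  end [0.561 0.039 0.046] [-3.14  -1.222  0.872] q [-0.53  0.62  2.04  1.55  1.18 -1.06] spd 0.02
```

View pics/mat1.png

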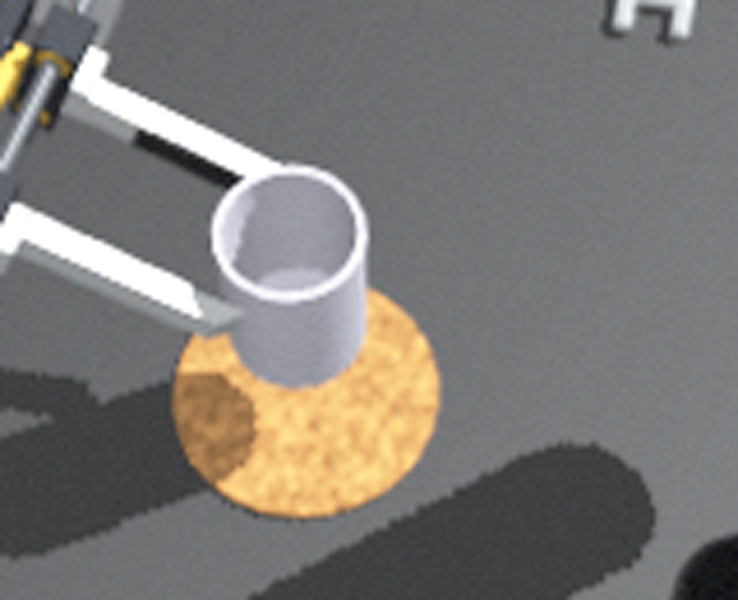

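Run:
```python
from plan import *
from station import camera
from h import *
N=[]
for n in("top","scene"):
    W=cloud(camera(n)).reshape(-1,3);N.append(W[(np.hypot(W[:,0]-.549,W[:,1]-.026)<.045)&(W[:,2]>.02)])
p=np.vstack(N)
def f(q):
    a=np.array([q[2],q[3],1]);a/=np.linalg.norm(a);d=p-[q[0],q[1],.11];h=d@a;r=np.linalg.norm(d-np.outer(h,a),axis=1)
    return np.minimum(np.abs(r-.030),np.abs(r-.027))
r=least_squares(f,[.549,.026,0,0],loss="soft_l1",f_scale=.001,diff_step=1e-4)
q=r.x;a=np.array([q[2],q[3],1]);a/=np.linalg.norm(a);h=(p-[q[0],q[1],.11])@a;g=f(q)<.002
print(q,"tilt deg",np.degrees(np.hypot(q[2],q[3])),"h range",np.percentile(h[g],[1,99]),g.mean(),"along t",q[2]*.643+q[3]*.766,"across",q[2]*.766-q[3]*.643)
```

```text
[0.54701048 0.02482268 0.03455616 0.01410434] tilt deg 2.1384920590583634 h range [-0.04178509  0.04294993] 0.7526188557614827 along t 0.03302353369466491 across 0.01740093190406264
```

The tilt is about 2° at most, so the cup is held true. I'll lower it while watching the force.

```bash
python3 -m inch '-1 -0.27 0 0.1 0 0 0; -1 -0.27 0 0.1 0 0 0; -1 -0.28 0 0.1 0 0 0; -1 -0.27 -0.01 0.09 0 0 0; -1 -0.27 0 0.1 0 0 0; -1 -0.27 0 0.1 0 0 0; -1 -0.1 0 0.04 0 0 0; -1 0 0 0 0 0 0'
python3 -m inch '-1 -0.05 0 0.02 0 0 0; -1 -0.05 0 0.02 0 0 0; -1 0 0 0 0 0 0'
python3 -m inch '-1 -0.03 0 0.01 0 0 0; -1 -0.03 0 0.01 0 0 0; -1 0 0 0 0 0 0'
```

```text
time_s: 20.55
ee_pos: [0.5608, 0.0392, 0.0511]
eef_rot: [-3.139, -1.222, 0.87]
force: [-0.1, 0.8, -0.3]
grip_width: 0.0526
grip_force: 38.0
time_s: 20.92
ee_pos: [0.5609, 0.0392, 0.0481]
eef_rot: [-3.139, -1.222, 0.871]
force: [-0.5, -0.2, -0.8]
grip_width: 0.0526
grip_force: 38.0
time_s: 21.3
ee_pos: [0.5609, 0.0392, 0.0461]
eef_rot: [-3.139, -1.222, 0.87]
force: [-0.1, -0.2, -0.8]
grip_width: 0.0524
grip_force: 38.0
```

```bash
python3 -m inch '-1 -0.03 0 0.01 0 0 0; -1 0 0 0 0 0 0'
python3 -m inch '-1 -0.03 0 0.01 0 0 0; -1 0 0 0 0 0 0'
```

```text
time_s: 21.55
ee_pos: [0.561, 0.0391, 0.0454]
eef_rot: [-3.14, -1.222, 0.871]
force: [-1.8, -0.5, 1.7]
grip_width: 0.0526
grip_force: 38.3
time_s: 21.8
ee_pos: [0.5611, 0.0391, 0.0452]
eef_rot: [-3.141, -1.224, 0.873]
force: [-4.9, -2.6, 10.0]
grip_width: 0.0524
grip_force: 38.8
```

The cup has touched down. Now I'll release and back off.

```bash
python3 -m inch '-1 0.03 0 -0.01 0 0 0; -1 0 0 0 0 0 0' 8
python3 -m inch '0.4 0 0 0 0 0 0; 0.6 0 0 0 0 0 0; 1 0 0 0 0 0 0; 1 0 0 0 0 0 0; 1 0 0 0 0 0 0; 1 0 0 0 0 0 0'
python3 -m inch '1 0 0 -0.3 0 0 0; 1 0 0 -0.6 0 0 0; 1 0 0 -0.8 0 0 0; 1 0 0 -0.9 0 0 0; 1 0 0 -0.9 0 0 0; 1 0 0 -0.9 0 0 0; 1 0 0 -0.5 0 0 0; 1 0 0 0 0 0 0'
python3 - <<'E'
from station import camera
from h import *
T=camera("top");S=camera("scene")
for n,c in(("t",T),("s",S)):
    W=cloud(c).reshape(-1,3);p=W[(np.hypot(W[:,0]-.55,W[:,1]-.025)<.045)&(W[:,2]>.084)&(W[:,2]<.095)];print(n,circ(p,.0287),p[:,2].mean())
cv2.imwrite("pics/end.png",cv2.hconcat([cv2.resize(T["img"],(400,300),interpolation=3),cv2.resize(S["img"],(400,300),interpolation=3)]))
E
```

```text
time_s: 22.05
ee_pos: [0.5608, 0.0392, 0.0451]
eef_rot: [-3.139, -1.221, 0.87]
force: [0.0, -0.3, 0.1]
grip_width: 0.0538
grip_force: 7.7
time_s: 22.8
ee_pos: [0.5609, 0.0392, 0.0452]
eef_rot: [-3.14, -1.222, 0.871]
force: [-0.1, 0.5, 0.4]
grip_width: 0.0941
grip_force: 0.0
time_s: 23.8
ee_pos: [0.4721, -0.0674, 0.0957]
eef_rot: [-3.141, -1.222, 0.871]
force: [-0.4, 0.4, 0.0]
grip_width: 0.0942
grip_force: 0.0
t (array([0.5476, 0.027 ]), np.float64(0.001), 153) 0.08912901158084786
s (array([0.5469, 0.0249]), np.float64(0.0012), 199) 0.0883929445871425
```

View pics/end.png

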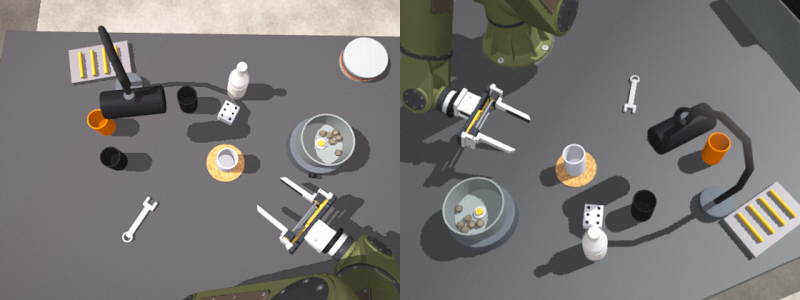

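The cup stands upright on the mat at (227,158) in the left view, rim at z 0.089. The stones are in the bowl, the bystanders have not moved, and the robot is clear.

```bash
python3 -c "from station import ticket; print(ticket.hand_in())"
```

```text
the job is handed in; nothing more can be done
None
```

All six stones are in the polishing bowl with none spilled, and the empty cup stands upright on the cork mat, released. The lamp, block, bottle and wrench were not touched, and the job was handed in at about 24 s.

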